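# Hold the edge dryer's sprung lid at the setting arm

## Task

Shut the wallet-edge dryer down by pressing its round key, then its square key, then its long key, one at a time, each fully down and let up again (never the cross-shaped key); then grip the black lug on the dryer's sprung lid, lift the lid until it is level with the steel setting arm at its side, and finish while still holding it there, steady. Do not let the lid snap back, do not push the setting arm off its setting, and leave everything else on the table where it stands.

Things in the scene. Friction and masses are not known exactly. Their poses are not given: they have to be found in the camera images.
- lid_grip (a point): Grip point of the upright flat-sided black lug on the lid near its front edge, halfway across: 14 mm thick (y), 28 mm long (x), 46 mm tall above the lid's top. The point is inside the lug, 31 mm above the lid's top face, 15 mm below the lug's top. Axes turn with the lid: x front edge to hinge, y along the hinge, z out of the top face. Fingers on its flat sides may stay pointing down as it turns
- lid_hinge (a point): Middle of the lid's hinge line, at the dryer's far edge, 93 mm above the table; axes as lid_grip. lid_grip is always at x -208, y 0, z +34 mm in these axes. The lid is a steel sheet 225 (x) x 200 (y) x 6 mm, mid-plane through the hinge line
- lid (a joint): Lid angle in rad: 0 shut, growing as the front edge rises, stop at 1.3. A spring pulls it shut all the way (about 4 N at the lug to start, 5 to 8 N near the setting arm); released, it snaps shut.
- setting_arm (a joint): Angle of the setting arm in rad, same hinge line and sense as the lid: the lid is level with the arm when both values agree. Set between 0.45 and 0.85; stiff, stays as set. Dark steel bar 160 mm long, 16 mm deep, 10 mm thick, with a round steel end 26 mm across, standing up (its end at 160 to 215 mm height) 13 mm clear of the lid's +y side edge
- setting_tip (a point): Free end of the setting arm, on its middle line, 160 mm from the hinge line; x from this end to the hinge, y along the hinge line. When the lid is level with the arm, its side edge runs along the arm and passes this point at its height.
- dryer: Edge dryer fixed to the table: open grey sheet-metal box 240 (x) x 200 (y) x 90 mm under the lid; origin under its centre, x from its front to the hinge side
- keypad: Fixed aluminium box 130 x 130 x 50 mm on one side or the other of the dryer; origin under its centre. On it four black spring keys in a 2 x 2 block 60 mm apart; which key is in which place varies
- key_round_top (a point): Centre of the round key's top face (key 28 mm across, its top 62 mm above the table and 10 mm above the steel plate round it; z up, x and y along the keypad's edges).
- key_square_top (a point): Centre of the square key's top face (key 26 x 26 mm, its top 62 mm above the table and 10 mm above the steel plate round it; z up, x and y along the keypad's edges).
- key_long_top (a point): Centre of the long key's top face (key 16 x 44 mm, long in its y, its top 62 mm above the table and 10 mm above the steel plate round it; z up, x and y along the keypad's edges).
- key_cross_top (a point): Centre of the cross-shaped key's top face (key 32 mm across, arms 10 mm wide, its top 62 mm above the table and 10 mm above the steel plate round it; z up, x and y along the keypad's edges). This key is not to be pressed.
- key_round (a joint): Travel of the round key in m: 0 up, 0.006 fully down; about 1.2 N to start it, 5 N fully down; counts as pressed beyond 0.004.
- key_square (a joint): Travel of the square key in m: 0 up, 0.006 fully down; about 1.2 N to start it, 5 N fully down; counts as pressed beyond 0.004.
- key_long (a joint): Travel of the long key in m: 0 up, 0.006 fully down; about 1.2 N to start it, 5 N fully down; counts as pressed beyond 0.004.
- key_cross (a joint): Travel of the cross key in m: 0 up, 0.006 fully down; about 1.2 N to start it, 5 N fully down; not to be pressed.
- basket: Square red plastic basket of wallets, 130 x 130 mm, 80 mm tall with its contents, on the other side of the dryer from the keys; origin under its centre. Leave alone.
- drink: Small green bottle, 48 mm across, 110 mm tall; origin under its centre. Leave alone.
- glue: Yellow glue jar, 50 mm across, 60 mm tall; origin under its centre. Leave alone.
- tape: Roll of paper tape lying flat, 70 mm across, 20 mm tall; origin under its centre. Leave alone.
- brush: Brush lying on the table, about 200 mm long along its x; origin under its middle. Leave alone.
- wallets: Stack of five finished black wallets, 100 x 85 mm, 55 mm tall; origin under its centre. Leave alone.
- steelbar: Steel weight bar lying flat, 22 x 90 x 18 mm, long in its y; origin under its centre. Leave alone.

How it is judged:
On the way, in this order (a step that is already met when the one before it is completed fails the run):
1. the round key is pressed down, the other keys being up (value of joint key_round above 0.004 m and value of joint each of key_square, key_long, key_cross below 0.002 m), for 0.05 s.
2. the square key is pressed down, the other keys being up (value of joint key_square above 0.004 m and value of joint each of key_round, key_long, key_cross below 0.002 m), for 0.05 s.
3. the long key is pressed down, the other keys being up (value of joint key_long above 0.004 m and value of joint each of key_round, key_square, key_cross below 0.002 m), for 0.05 s.
4. the fingers hold the lid still, level with the setting arm (angle between the x axis of lid_hinge and the x axis of setting_tip, either way round below 0.07 rad and velocity of joint lid between -0.1 and 0.1 rad/s and contact force between the fingers and lid above 1 N), for 0.5 s.
At the end, for the whole second after the job is handed in: The fingers hold the lid (more than 1 N on it), still (under 0.1 rad/s), at the setting arm's angle within 0.07 rad (about 4 degrees, 15 mm at the lid's front edge); all four keys are up (all of step 4 and value of joint each of key_round, key_square, key_long, key_cross below 0.002 m); the arm keeps its last pose, push and grip.
It fails at once if the cross key is pressed (value of joint key_cross above 0.003 m).
It fails at once if the setting arm is pushed off its setting (distance of setting_tip from where it was at the start of the episode above 0.01 m).
It fails at once if the lid is let go and snaps back (velocity of joint lid below -2.5 rad/s).
It fails at once if one of the things standing about is shoved more than 30 mm (distance of any of basket, drink, glue, tape, brush, wallets, steelbar from where it was at the start of the episode above 0.03 m).
It also fails if it takes over 67 s, if anything falls off the work surface, if the arm or the gripper's body presses on something with over 40 N, if the wrist force passes 120 N, or if a joint passes its speed limit or range.

## Robot

A 6-joint arm with a two-finger parallel gripper is mounted at the origin on the work surface. World frame = base frame: x ahead of the robot, y to its left, z up, the work surface at z = 0. Lengths are in m, angles in rad, forces in N, time in s.
With the tool pointing down it reaches from about 0.4 to 0.825 m from the base axis. Payload 7 kg.
Tool frame: the origin (TCP) lies between the finger pads; the fingertips stand 22 mm ahead of it and the grasp point (between the pads) lies 3 mm ahead of it (arm.tip_reach is the distance from the TCP to the fingertips, in m); z points along the fingers, y is the line along which they close (so a half turn about z gives the same grasp; the last joint's range is limited). The gripper opens to 88 mm and grips with 3 to 60 N. Pads are 19 mm wide; open, the fingers measure 130 mm over their backs; the gripper's body (78 mm by 193 mm) begins 47 mm behind the grasp point.
Start: joints at [0.288, 0.359, 0.012, 0, -1.224, -0.288], TCP at [0.675, -0, 0.249] pointing down, gripper open.
Joint ranges: [-3.07, 3.07], [-1.43, 2.12], [-1.02, 1.25], [-3.03, 1.67], [-3.05, -0], [-3.03, 3.03]. Speed limits (rad/s): [2.39, 2.39, 3.01, 3.14, 3.14, 3.14].

## Interface

Orientations are given as [roll, pitch, yaw] about the fixed x, y, z axes, in that order (R = Rz(yaw) Ry(pitch) Rx(roll)).
In Python, from station import arm, viewer gives the robot as it stands. The module is installed in compiled form; this text tells all that it offers.
- The arm moves only by the tool apply_moves, never from a script. Its argument "commands" is a list that holds one entry, the list of rows, each a list of 5 numbers: the closure, from -1 (fully open) to 1 (shut), then the shift along the world's x, y, z as a fraction of full scale, then the turn about the world's z as a fraction of full scale. In form: [[[fingers, tx, ty, tz, yaw], ...]]. A call has 1 to 12 rows; each row shifts and turns the commanded pose from where the row before left it; what a row does not reach is not made up. Full scale, the value 1, is 20 cm for a shift and pi rad for a turn. A row lasts 1/10 s, in which the tool goes at most 50 mm and 8.59 degrees, less where a joint would pass 70% of its speed; a pose out of reach is approached as far as the arm can. A call with a number of a shift or a turn outside -1 to 1 is refused whole. A call with a gripper value outside its range is refused whole. The fingers move at their own pace and stop on an object; "force" is the grip in N (left out, the last holds). Time passes only in rows, so rows that do not move let the fingers close. It gives the time, the measured TCP pose, the force, the opening and the grip force at its end, in the units of the state.
- arm.get_state(): the state, without advancing time (a new reading comes with each control period).
- viewer.grab_frame(name): name is "scene" or "side" or "wrist"; returns a dict with "image" (384x512x3 uint8, blue, green, red), "mtx" (3x3 intrinsics, pixels), "rvec" (rotation vector, rad) and "tvec" (3), from world to camera coordinates, as OpenCV has them. Camera axes: x right, y down, z forward; pixel columns grow to the right and rows downward; lengths in m; the calibration is good to about 2 mm. A picture is of the moment at which its call begins. There is no depth.
- arm.job_done(): hands the job in; it is judged then, once.
The state is a dict: "t": time; "q": joint angles; "qd": joint speeds; "joint_efforts": joint torques, N m; "eef_pos": TCP position; "ee_rot": TCP orientation; "force": force on the tool from outside, world axes, zero at the start; "moment": the same for the moment, N m; "width": finger opening in m; "gripper_force": force on a finger pad.
Only numpy, scipy, OpenCV 4.12 (cv2) and the standard library are available. Lean on these libraries where they do the work, as an engineer would, in place of code of your own. Each camera call takes 0.05 s, during which the arm holds its last target. There are 200 camera calls.

## Working session

There is one attempt and no reset: what is moved stays moved. The work goes in short steps, Python scripts to look and compute and a tool call to move; the robot and the scene stay as the last step left them, time stands still between calls to the robot, and variables do not carry over. Pictures are saved under pics/ and viewed, at most 10 in all, crops included, and the job is handed in when it is done.

Besides the shell and the picture viewer there is one more tool, called after "Emit:" as a command line: name --argument value ..., lists and objects as JSON in quotes. apply_moves: Moves the arm, as the interface text tells. Shift numbers are shares of 20 cm and turn numbers shares of pi rad, none past 1 either way. Its arguments: {"type":"object","properties":{"commands":{"type":"array","items":{"type":"array","items":{"type":"array","items":{"type":"number"}}}},"force":{"type":"number"}},"required":["commands"]}

```bash
mkdir -p pics; cat > h.py <<'E'
import cv2, numpy as np
from station import arm, viewer
def grab(n, save=None):
    f=viewer.grab_frame(n)
    if save: cv2.imwrite('pics/'+save+'.png', f['image'])
    return f
def ray(f,u,v):
    R,_=cv2.Rodrigues(np.array(f['rvec'],float)); t=np.array(f['tvec'],float).ravel()
    d=R.T@np.linalg.inv(np.array(f['mtx'],float))@np.array([u,v,1.]); return -R.T@t,d
def onz(f,u,v,z):
    c,d=ray(f,u,v); return c+d*(z-c[2])/d[2]
def proj(f,p):
    return cv2.projectPoints(np.array(p,float).reshape(-1,3),np.array(f['rvec'],float),np.array(f['tvec'],float),np.array(f['mtx'],float),None)[0].reshape(-1,2)
E
python3 - <<'E'
from h import *
import pickle
F={n:grab(n) for n in('scene','side','wrist')}
pickle.dump(F,open('f0.pkl','wb'))
im=[cv2.resize(F[n]['image'],(800,600)) for n in F]
for n,i in zip(F,im): cv2.imwrite(f'pics/{n}0.png',i); print(n,ray(F[n],256,192)[0])
print(arm.get_state())
E
```

```text
scene [ 0.96875515 -0.80845299  1.11756823]
side [0.0554786  0.91153544 0.7975193 ]
wrist [ 0.67558539 -0.08115083  0.38439629]
{'t': 0.15, 'q': array([ 2.88106884e-01,  3.59200457e-01,  1.12819214e-02, -2.19694579e-04,
       -1.22412737e+00, -2.88106678e-01]), 'qd': array([ 0.00147823, -0.00251312,  0.00349309,  0.00283523, -0.00085843,
       -0.0007844 ]), 'joint_efforts': array([ 1.39394037e-04, -5.83274567e+01,  2.93289685e+01,  7.00122759e+00,
        8.75052094e-03, -9.76538854e-05]), 'eef_pos': array([ 6.74657945e-01, -3.20276024e-05,  2.47863851e-01]), 'ee_rot': array([ 3.14033588e+00, -1.57036132e-04, -1.57087080e+00]), 'force': array([ 0.87707353, -0.25128748, -0.43850805]), 'moment': array([ 0.01160466, -0.07100673,  0.02137224]), 'gripper_force': 0.0, 'width': 0.08733688343342151}
```

View pics/scene0.png

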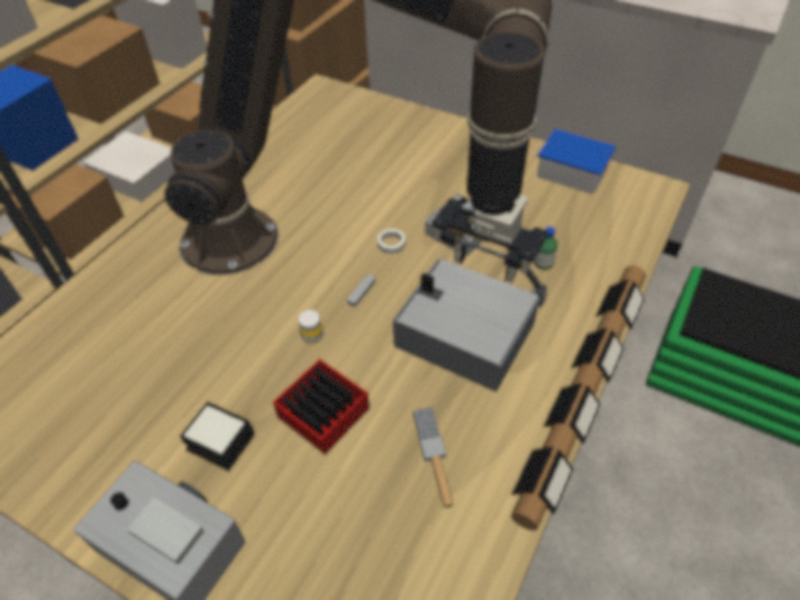

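View pics/side0.png

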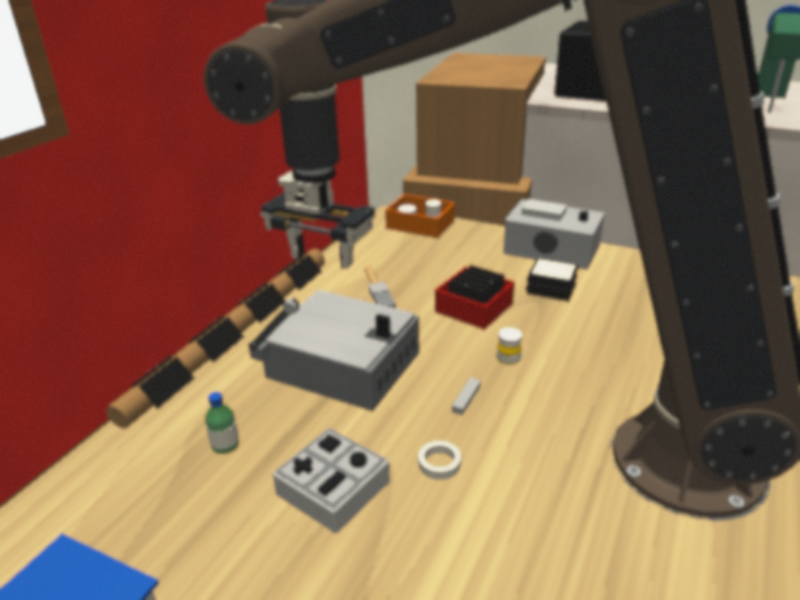

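The scene view shows the lug at about (430,285) of 800x600, with the arm hiding the keypad. In the side view the keys are cross (303,465), square (330,442), round (358,460) and long (332,483), the lug is at (383,327), and the setting arm's round end is near (291,306).

```bash
python3 - <<'E'
from h import *
import pickle
F=pickle.load(open('f0.pkl','rb')); f=F['side']; g=cv2.cvtColor(f['image'],cv2.COLOR_BGR2GRAY)
m=(g<75).astype(np.uint8)
n,l,s,c=cv2.connectedComponentsWithStats(m)
for i in range(1,n):
    x,y=c[i]*1.5625
    if 270<x<400 and 300<y<520 and s[i,4]>15: print('side blob',c[i]*1.5625,s[i],onz(f,*c[i],.062).round(4))
# dryer top corners rough (lid top z=.096)
for n,p in {'c1':(262,334),'c2':(325,293),'c3':(419,316),'c4':(374,362)}.items(): print(n,onz(f,p[0]*.64,p[1]*.64,.096).round(3))
f2=F['scene']
for p in [(445,262),(540,295),(493,352),(397,320)]: print('sc',onz(f2,p[0]*.64,p[1]*.64,.096).round(3))
# lug top
print('lug side top',onz(f,383*.64,318*.64,.142), 'scene top',onz(f2,428*.64,277*.64,.142))
for p in [(545,262,0)]: print('bottle',onz(f2,p[0]*.64,p[1]*.64,0.0))
a=F['side']['image'][170:330,150:290]; b=F['wrist']['image']
cv2.imwrite('pics/crop1.png',cv2.resize(a,(700,800))[:600*8//6][:600] if 0 else cv2.resize(a,(525,600)))
E
```

```text
side blob [336.18245594 369.2007769 ] [ 160  199  107   62 2156] [0.603  0.0926 0.062 ]
side blob [382.16683884 327.4535124 ] [240 202  11  15 121] [ 0.5892 -0.064   0.062 ]
side blob [329.04166667 443.08333333] [205 279  12  10  75] [0.5149 0.2639 0.062 ]
side blob [357.578125   458.88020833] [225 290   9   8  60] [0.4569 0.2755 0.062 ]
side blob [302.19184028 465.01736111] [189 294  10   9  72] [0.5274 0.3219 0.062 ]
side blob [331.0837766  482.56316489] [205 302  15  14  94] [0.4689 0.3342 0.062 ]
c1 [0.762 0.093 0.096]
c2 [ 0.733 -0.086  0.096]
c3 [ 0.517 -0.084  0.096]
c4 [0.527 0.085 0.096]
sc [0.55  0.098 0.096]
sc [0.767 0.105 0.096]
sc [ 0.741 -0.076  0.096]
sc [ 0.538 -0.094  0.096]
lug side top [0.54403231 0.01387369 0.142     ] scene top [0.55767619 0.00232497 0.142     ]
bottle [0.72017961 0.29486146 0.        ]
```

View pics/crop1.png

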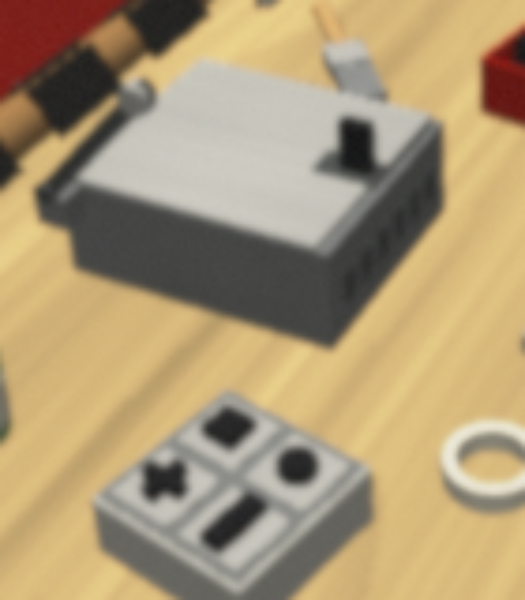

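The keys come out 59–60 mm apart, as stated, so the positions hold up. I'll move above the keypad with the fingers shut and look from near.

Emit:
apply_moves --commands '[[[1,0,0,0.2,0],[1,-0.13,0.2,0,0],[1,-0.13,0.2,0,0],[1,-0.13,0.2,0,0],[1,-0.13,0.2,0,0],[1,-0.13,0.2,0,0],[1,-0.13,0.2,0,0],[1,-0.13,0.2,0,0],[1,0,0.1,0,0],[1,0,0,0,0],[1,0,0,0,0],[1,0,0,0,0]]]' --force 20

```text
t: 1.35
eef_pos: [0.4934, 0.2991, 0.2883]
ee_rot: [3.141, -0.001, -1.572]
force: [-0.3, -0.1, 0.2]
width: 0.0016
gripper_force: 0.0
```

```bash
python3 - <<'E'
from h import *
import pickle
s=arm.get_state(); print(s['t'],s['eef_pos'],s['ee_rot'],s['width'])
F={n:grab(n) for n in('scene','side','wrist')}
pickle.dump(F,open('f1.pkl','wb'))
a=cv2.resize(F['wrist']['image'],(400,300)); b=F['scene']['image'][120:270,220:380]; c=F['side']['image'][150:300,130:290]
cv2.imwrite('pics/w1.png',np.vstack([np.hstack([a,cv2.resize(b,(400,300))]),np.hstack([cv2.resize(c,(400,300)),a*0])]))
E
```

```text
1.35 [0.49336945 0.29912252 0.28826955] [ 3.14116425e+00 -5.90799371e-04 -1.57175605e+00] 0.0015551802816900038
```

View pics/w1.png

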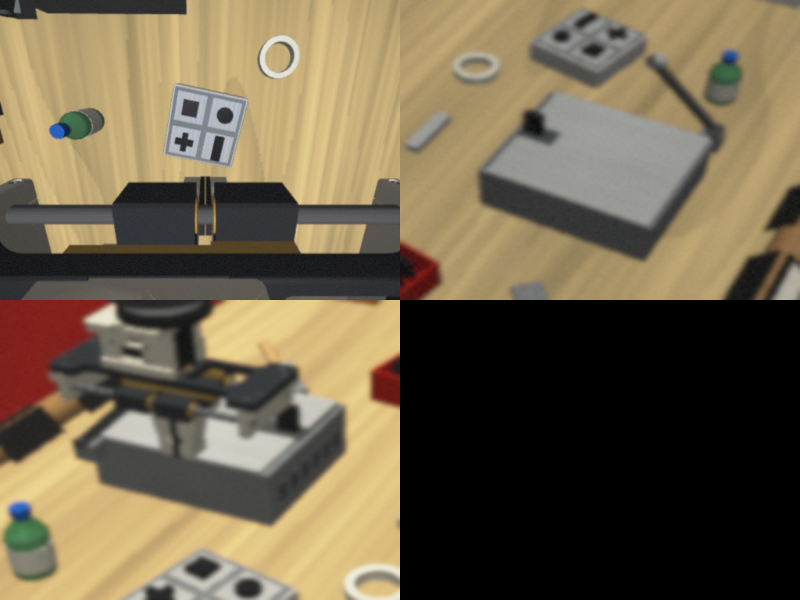

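The wrist view (top left) shows the keys clearly: square (190,107), round (224,115), cross (183,142), long (218,148) in the 400x300 tile. The scene tile shows the setting arm clear, with its end near full-frame (322,150) and its hinge end near (345,188).

```bash
python3 - <<'E'
from h import *
import pickle
F0=pickle.load(open('f0.pkl','rb'));F=pickle.load(open('f1.pkl','rb'))
f=F['wrist']; g=cv2.cvtColor(f['image'],cv2.COLOR_BGR2GRAY)
def blobs(f,th,box,z,amin=20):
    g=cv2.cvtColor(f['image'],cv2.COLOR_BGR2GRAY); n,l,s,c=cv2.connectedComponentsWithStats((g<th).astype(np.uint8))
    for i in range(1,n):
        if box[0]<c[i][0]<box[2] and box[1]<c[i][1]<box[3] and s[i,4]>amin: print(c[i].round(1),s[i],onz(f,*c[i],z).round(4))
blobs(f,75,(205,105,320,215),.062)
print('scene'); blobs(F['scene'],75,(270,110,330,160),.062,10)
def tri(fa,a,fb,b):
    c1,d1=ray(fa,*a);c2,d2=ray(fb,*b);d1/=np.linalg.norm(d1);d2/=np.linalg.norm(d2)
    A=np.stack([d1,-d2],1);t=np.linalg.lstsq(A,c2-c1,rcond=None)[0];p,q=c1+t[0]*d1,c2+t[1]*d2;return (p+q)/2,np.linalg.norm(p-q)
s=F['scene'];sd=F0['side']
print('tip',tri(s,(322,150),sd,(186.5,195.9)))
print('hingeend?',tri(s,(345,188.5),sd,(150+45*.2667,170+200*.2667)))
# lug: scene crop top centre & base
print('lugtop',tri(s,(220+132*.4,120+115*.5),sd,(150+357*.2667,170+122*.2667)))
# lid top corners, scene crop (x-400)*.4+220, y*.5+120
P=[]
for p in [(556,95),(714,141),(650,232),(481,174)]:
    P.append(onz(s,(p[0]-400)*.4+220,p[1]*.5+120,.096)); print(P[-1].round(4))
Q=[onz(sd,150+a*.2667,170+b*.2667,.096) for a,b in [(328,248),(76,182),(207,60),(441,122)]]
print(np.round(Q,4))
E
```

```text
[243.  138.3] [233 128  21  22 348] [0.5188 0.2572 0.062 ]
[287.5 147.5] [278 138  20  20 308] [0.4606 0.2692 0.062 ]
[235.  181.4] [224 170  23  23 258] [0.531  0.3151 0.062 ]
[277.6 189.7] [270 174  17  32 332] [0.4728 0.3271 0.062 ]
scene
[293.6 129.8] [290 127   8   7  28] [0.4751 0.3247 0.062 ]
[306.6 136.4] [304 134   6   5  25] [0.5346 0.3136 0.062 ]
[284.1 137.7] [282 136   5   5  20] [0.4632 0.2673 0.062 ]
[296.9 144.5] [293 142   8   6  33] [0.5219 0.2559 0.062 ]
tip (array([0.66125559, 0.12708713, 0.20271652]), np.float64(0.0034541760033586794))
hingeend? (array([0.76270571, 0.12147878, 0.07949455]), np.float64(0.0031499951735975465))
lugtop (array([0.55138727, 0.00308604, 0.13703738]), np.float64(0.0033860317132104424))
[0.5426 0.0945 0.096 ]
[0.7697 0.0984 0.096 ]
[ 0.7686 -0.1053  0.096 ]
[ 0.5379 -0.1044  0.096 ]
[[ 0.5225  0.1051  0.096 ]
 [ 0.7406  0.1104  0.096 ]
 [ 0.7461 -0.0906  0.096 ]
 [ 0.5181 -0.0817  0.096 ]]
```

Emit:
apply_moves --commands '[[[1,-0.164,-0.15,0,0],[1,0,0,-0.235,0],[1,0,0,-0.235,0],[1,0,0,-0.235,0],[1,0,0,-0.235,0],[1,0,0,0,0],[1,0,0,0,0]]]'

```text
t: 2.2
eef_pos: [0.4607, 0.2696, 0.1011]
ee_rot: [3.141, -0.002, -1.571]
force: [0.6, -0.3, 2.8]
width: 0.0008
gripper_force: 0.0
```

Emit:
apply_moves --commands '[[[1,0,0,-0.05,0],[1,0,0,-0.05,0],[1,0,0,0,0],[1,0,0,0,0]]]'

```text
t: 2.6
eef_pos: [0.4608, 0.2707, 0.0815]
ee_rot: [-3.14, 0.001, -1.57]
force: [0.5, 1.6, 3.0]
width: 0.0003
gripper_force: 1.3
```

Emit:
apply_moves --commands '[[[1,0,0,-0.02,0],[1,0,0,0,0],[1,0,0,0,0]]]'

```text
t: 2.9
eef_pos: [0.4609, 0.2708, 0.0781]
ee_rot: [-3.14, 0.001, -1.57]
force: [-2.5, -0.0, 13.2]
width: 0.0003
gripper_force: 6.6
```

Emit:
apply_moves --commands '[[[1,0,0,-0.01,0],[1,0,0,0,0],[1,0,0,0,0]]]'

```text
t: 3.2
eef_pos: [0.461, 0.2708, 0.0777]
ee_rot: [-3.139, 0.002, -1.569]
force: [-9.1, -2.1, 30.4]
width: 0.0004
gripper_force: 15.2
```

The key bottoms out at TCP z 0.078, exactly 6 mm of travel. Next come the square and then the long key.

Emit:
apply_moves --commands '[[[1,0,0,0.15,0],[1,0,0,0,0],[1,0.145,-0.033,0,0],[1,0.145,-0.033,0,0],[1,0,0,0,0],[1,0,0,-0.07,0],[1,0,0,-0.05,0],[1,0,0,-0.025,0],[1,0,0,0,0],[1,0,0,0,0]]]'

```text
t: 4.2
eef_pos: [0.5178, 0.2564, 0.0779]
ee_rot: [-3.141, -0.001, -1.569]
force: [-6.9, -4.9, 24.9]
width: 0.0004
gripper_force: 12.3
```

Emit:
apply_moves --commands '[[[1,0,0,0.15,0],[1,0,0,0,0],[1,-0.112,0.177,0,0],[1,-0.112,0.177,0,0],[1,0,0,0,0],[1,0,0,-0.07,0],[1,0,0,-0.05,0],[1,0,0,-0.026,0],[1,0,0,0,0],[1,0,0,0,0]]]'

```text
t: 5.2
eef_pos: [0.4728, 0.3276, 0.0779]
ee_rot: [3.141, 0.0, -1.571]
force: [-11.5, 0.2, 21.2]
width: 0.0004
gripper_force: 10.7
```

All three keys went fully down. Now rise, turn the fingers to close along y, and go over the lug.

Emit:
apply_moves --commands '[[[0,0,0,0.212,-0.0416],[0,0,0,0.212,-0.0416],[0,0,0,0.212,-0.0416],[0,0,0,0.212,-0.0416],[0,0,0,0.212,-0.0416],[0,0.02,-0.23,0,-0.0416],[0,0.02,-0.23,0,-0.0416],[0,0.02,-0.23,0,-0.0416],[0,0.02,-0.23,0,-0.0416],[0,0.02,-0.23,0,-0.0416],[0,0.02,-0.23,0,-0.0416],[0,0.02,-0.23,0,-0.0416]]]'

```text
t: 6.4
eef_pos: [0.5008, 0.0033, 0.288]
ee_rot: [-3.142, -0.001, 3.138]
force: [1.4, -0.4, 0.8]
width: 0.0439
gripper_force: 0.0
```

Emit:
apply_moves --commands '[[[0,0,0,0,0],[0,0,0,0,0],[0,0,0,0,0]]]'

```text
t: 6.7
eef_pos: [0.5012, 0.0057, 0.288]
ee_rot: [-3.142, -0.001, -3.139]
force: [-0.7, -0.2, -0.9]
width: 0.0437
gripper_force: 0.0
```

```bash
python3 - <<'E'
from h import *
import pickle
s=arm.get_state(); print(s['eef_pos'],s['ee_rot'],s['width'])
F={n:grab(n) for n in('scene','side','wrist')}
pickle.dump(F,open('f2.pkl','wb'))
print(ray(F['wrist'],256,192)[0])
a=F['wrist']['image']; b=F['side']['image'][140:300,130:290]
cv2.imwrite('pics/w2.png',np.hstack([cv2.resize(a,(480,360)),cv2.resize(b,(320,360))]))
E
```

```text
[0.50119355 0.00568488 0.28796913] [-3.14153169e+00 -6.56631259e-04 -3.13864707e+00] 0.04370368147248512
[0.42149071 0.00561621 0.42482241]
```

View pics/w2.png

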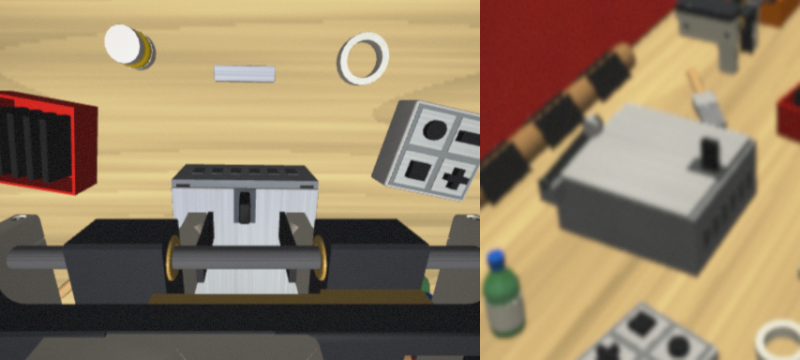

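The wrist view shows the lug at (245,207) and the lid's front edge from (173,187) to (318,187) of the 480x360 tile. The side view shows the setting arm clear of the lid.

```bash
python3 - <<'E'
from h import *
import pickle
F=pickle.load(open('f2.pkl','rb'));F1=pickle.load(open('f1.pkl','rb'))
f=F['wrist'];k=512/480
for p in [(173,187),(318,187)]: print(onz(f,p[0]*k,p[1]*k,.096).round(4))
g=cv2.cvtColor(f['image'],cv2.COLOR_BGR2GRAY)
n,l,s,c=cv2.connectedComponentsWithStats((g[195:245,235:290]<60).astype(np.uint8))
for i in range(1,n):
    if s[i,4]>30:
        x,y,w,h,_=s[i]; x+=235;y+=195; print(s[i],[onz(f,x+w/2,v,z).round(4) for v,z in((y,.142),(y+h,.096))], onz(f,x,y+5,.142)[1]-onz(f,x+w,y+5,.142)[1])
cv2.imwrite('pics/c3.png',np.hstack([cv2.resize(f['image'][190:250,220:310],(450,300),interpolation=cv2.INTER_CUBIC),cv2.resize(F1['scene']['image'][135:200,305:370],(300,300),interpolation=cv2.INTER_CUBIC)]))
E
```

```text
[ 0.5336 -0.0924  0.096 ]
[0.5326 0.1025 0.096 ]
[ 20  10  12  33 386] [array([0.5238, 0.0042, 0.142 ]), array([0.5867, 0.0042, 0.096 ])] -0.013158727811130679
```

View pics/c3.png

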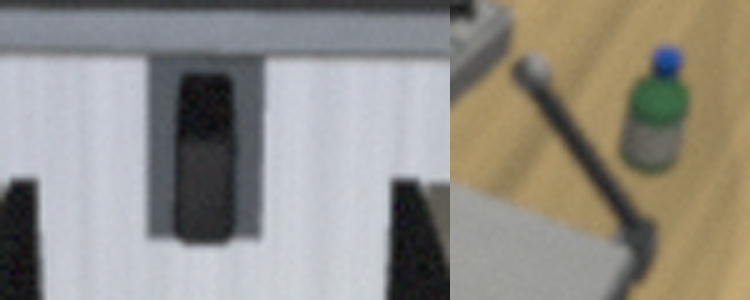

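The left tile shows the lug's front face (rows 72–140) and its lighter top face (rows 140–240). The right tile shows the setting arm from its round end at (535,68) to its hinge end at (640,245).

```bash
python3 - <<'E'
from h import *
import pickle
F=pickle.load(open('f2.pkl','rb'));F1=pickle.load(open('f1.pkl','rb'));F0=pickle.load(open('f0.pkl','rb'))
f=F['wrist']
u=220+205/5
a=onz(f,u,190+140/5,.142);b=onz(f,u,190+240/5,.142);c=onz(f,u,190+72/5,.096);d=onz(f,220+205/5,190+53/5,.096)
print('top face',a,b,'front base',c,'lid front',d)
# setting arm: plane y = yc+.100+.013+.005
hx=(a[0]+b[0])/2+.208; print('hinge x',hx)
s=F1['scene'];yp=(a[1])+.118+.0
for nm,ff,p in [('scene tip',s,(305+85*65/300,135+70*65/300)),('scene hinge',s,(305+190*65/300,135+245*65/300)),('side tip',F0['side'],(186.5,195.9)),('side2 tip',F['side'],(130+(592-480)/2,140+128/2.25)),('side tip2',F1['side'],(0,0))]:
    C,D=ray(ff,*p);P=C+D*(yp-C[1])/D[1];print(nm,P.round(4),'ang',np.arctan2(P[2]-.093,hx-P[0]).round(3),np.hypot(P[2]-.093,hx-P[0]).round(3))
E
```

```text
top face [0.53911826 0.00429533 0.142     ] [0.56354819 0.00437222 0.142     ] front base [0.53967402 0.00402203 0.096     ] lid front [0.534586   0.00400602 0.096     ]
hinge x 0.7593332270535555
scene tip [0.6692 0.1223 0.2099] ang 0.914 0.148
scene hinge [0.7645 0.1223 0.0812] ang -1.987 0.013
side tip [0.6628 0.1223 0.1993] ang 0.834 0.144
side2 tip [0.6649 0.1223 0.1957] ang 0.827 0.14
side tip2 [1.1752 0.1223 0.6645] ang 2.2 0.707
```

Lug centre is at (0.5515, 0.004), and its front base agrees with its top. Now descend and grip.

Emit:
apply_moves --commands '[[[0,0.126,-0.007,0,0],[0,0.126,0,0,0],[0,0,0,-0.2,0],[0,0,0,-0.2,0],[0,0,0,-0.2,0],[0,0,0,-0.19,0],[0,0,0,0,0],[0,0,0,0,0]]]'

```text
t: 7.65
eef_pos: [0.5521, 0.0048, 0.1308]
ee_rot: [-3.141, -0.001, -3.137]
force: [0.4, 0.1, 0.5]
width: 0.044
gripper_force: 0.0
```

Emit:
apply_moves --commands '[[[1,0,0,0,0],[1,0,0,0,0],[1,0,0,0,0],[1,0,0,0,0],[1,0,0,0,0],[1,0,0,0,0]]]' --force 35

```text
t: 8.25
eef_pos: [0.5521, 0.0044, 0.1309]
ee_rot: [3.141, 0.001, -3.139]
force: [-1.1, 1.8, 3.7]
width: 0.0139
gripper_force: 35.0
```

Emit:
apply_moves --commands '[[[1,0.014,0,0.062,0],[1,0.014,0,0.062,0],[1,0.021,0,0.0595,0],[1,0.021,0,0.0595,0],[1,0.028,0,0.0565,0],[1,0.028,0,0.0565,0],[1,0.035,0,0.053,0],[1,0.035,0,0.053,0],[1,0.041,0,0.048,0],[1,0.041,0,0.048,0],[1,0.038,0,0.036,0],[1,0.038,0,0.036,0]]]'

```text
t: 9.45
eef_pos: [0.622, 0.0039, 0.2562]
ee_rot: [-3.141, -0.003, -3.139]
force: [-2.6, 1.7, -10.4]
width: 0.0137
gripper_force: 35.0
```

Emit:
apply_moves --commands '[[[1,0,0,0,0],[1,0,0,0,0],[1,0,0,0,0]]]'

```text
t: 9.75
eef_pos: [0.6224, 0.0039, 0.2566]
ee_rot: [-3.141, -0.0, -3.139]
force: [-4.2, 1.7, -5.7]
width: 0.0138
gripper_force: 35.0
```

```bash
python3 - <<'E'
from h import *
import pickle
F={n:grab(n) for n in('scene','side')}
pickle.dump(F,open('f3.pkl','wb'))
cv2.imwrite('pics/l3.png',np.hstack([cv2.resize(F['scene']['image'][90:240,250:400],(400,400),interpolation=cv2.INTER_CUBIC),cv2.resize(F['side']['image'][130:280,130:280],(400,400),interpolation=cv2.INTER_CUBIC)]))
E
```

```text
(no output)
```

View pics/l3.png

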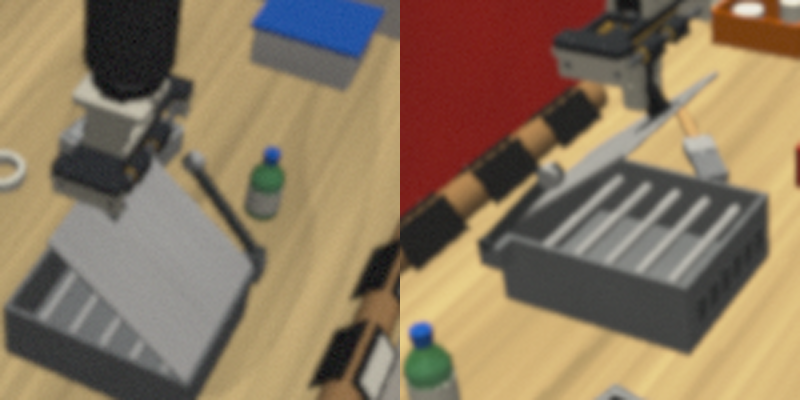

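The scene tile shows the lid edge from (155,165) to (255,270) and the setting arm from (195,160) to (258,262). The side tile shows the arm's round end at (551,176), close against the lid's edge line.

```bash
python3 - <<'E'
from h import *
import pickle
F=pickle.load(open('f3.pkl','rb')); s=F['scene'];sd=F['side']; k=150/400
S=lambda x,y:(250+x*k,90+y*k); D=lambda x,y:(130+(x-400)*k,130+y*k)
def pl(f,p,y):
    C,d=ray(f,*p);return C+d*(y-C[1])/d[1]
def seg(nm,f,a,b,y):
    P,Q=pl(f,a,y),pl(f,b,y);print(nm,P.round(4),Q.round(4),'dir',np.arctan2(P[2]-Q[2],Q[0]-P[0]).round(3),'from hinge',np.arctan2(P[2]-.093,.7600-P[0]).round(3),np.hypot(P[2]-.093,.76-P[0]).round(3))
seg('scene arm',s,S(195,160),S(258,262),.1223)
seg('scene arm shaft',s,S(203,172),S(248,243),.1223)
seg('scene lid',s,S(155,165),S(250,262),.1043)
seg('side arm',sd,D(551,176),D(495,245),.1223)
seg('side lid front corner',sd,D(717,75),D(640,130),-.0957)
# edge-based masks: shaft line fit in scene
g=cv2.cvtColor(s['image'],cv2.COLOR_BGR2GRAY)
m=np.zeros_like(g);cv2.line(m,tuple(int(round(v)) for v in S(206,178)),tuple(int(round(v)) for v in S(244,238)),255,9)
ys,xs=np.where((m>0)&(g<85));vx,vy,x0,y0=cv2.fitLine(np.float32(np.c_[xs,ys]),cv2.DIST_HUBER,0,.01,.01).ravel()
print(len(xs)); a=(x0-vx*12*np.sign(vy),y0-abs(vy)*12);b=(x0+vx*12*np.sign(vy),y0+abs(vy)*12)
seg('fit arm',s,a,b,.1223)
# ideal predictions
for ang in (.6,.65,.7,.75,.8,.85):
    T=np.array([.76-.16*np.cos(ang),.1223,.093+.16*np.sin(ang)]);T2=np.array([.76-.147*np.cos(ang),.1223,.093+.147*np.sin(ang)])
    print(ang,[((proj(s,t)[0]-[250,90])/k).round(0) for t in(T,T2)],[((proj(sd,t)[0]-[130,130])/k+[400,0]).round(0) for t in (T,T2)])
L=.225;print('lid pred .7',((proj(s,[.76-L*np.cos(.7),.1043,.093+L*np.sin(.7)])[0]-[250,90])/k).round(0),((proj(s,[.76,.1043,.093])[0]-[250,90])/k).round(0),((proj(sd,[.76-L*np.cos(.7),-.0957,.093+L*np.sin(.7)])[0]-[130,130])/k+[400,0]).round(0))
E
```

```text
scene arm [0.6682 0.1223 0.2102] [0.7665 0.1223 0.0815] dir 0.918 from hinge 0.906 0.149
scene arm shaft [0.68   0.1223 0.196 ] [0.7496 0.1223 0.1075] dir 0.905 from hinge 0.911 0.13
scene lid [0.6258 0.1043 0.1982] [0.7609 0.1043 0.0964] dir 0.646 from hinge 0.665 0.171
side arm [0.6625 0.1223 0.1991] [0.7495 0.1223 0.0894] dir 0.901 from hinge 0.828 0.144
side lid front corner [ 0.5842 -0.0957  0.2272] [ 0.6904 -0.0957  0.1331] dir 0.725 from hinge 0.652 0.221
138
fit arm [0.6845 0.1223 0.18  ] [0.7404 0.1223 0.1168] dir 0.846 from hinge 0.856 0.115
0.6 [array([162., 165.]), array([170., 173.])] [array([582., 197.]), array([573., 200.])]
0.65 [array([166., 163.]), array([173., 170.])] [array([577., 190.]), array([569., 195.])]
0.7 [array([170., 160.]), array([177., 168.])] [array([572., 184.]), array([565., 189.])]
0.75 [array([175., 158.]), array([181., 166.])] [array([567., 178.]), array([560., 183.])]
0.8 [array([179., 156.]), array([186., 164.])] [array([562., 172.]), array([555., 178.])]
0.85 [array([184., 154.]), array([190., 163.])] [array([556., 166.]), array([550., 172.])]
lid pred .7 [128. 130.] [249. 264.] [714.  66.]
```

The setting arm measures about 0.83 (side end 0.83, shaft fit 0.85), and the range ends at 0.85. The lid is at about 0.70 by the tool's travel, so raise it to about 0.82 and compare.

Emit:
apply_moves --commands '[[[1,0.024,0,0.02,0],[1,0.025,0,0.02,0],[1,0.025,0,0.019,0],[1,0.027,0,0.018,0],[1,0,0,0,0],[1,0,0,0,0],[1,0,0,0,0]]]'

```text
t: 10.55
eef_pos: [0.6422, 0.0037, 0.2715]
ee_rot: [-3.141, -0.002, -3.139]
force: [-5.1, 0.2, -6.3]
width: 0.0137
gripper_force: 35.0
```

```bash
python3 - <<'E'
from h import *
import pickle
F={n:grab(n) for n in('scene','side')}
pickle.dump(F,open('f4.pkl','wb'))
cv2.imwrite('pics/l4.png',np.hstack([cv2.resize(F['scene']['image'][100:220,270:370],(400,480),interpolation=cv2.INTER_CUBIC),cv2.resize(F['side']['image'][140:240,150:250],(400,480)[::1],interpolation=cv2.INTER_CUBIC)]))
E
```

```text
(no output)
```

View pics/l4.png

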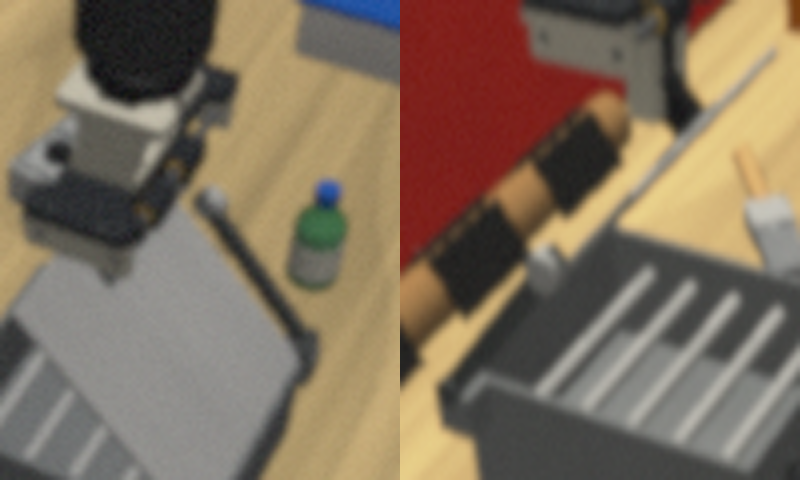

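The side tile sees the lid nearly edge-on, from (775,52) to (615,215), and the arm's end at (545,265) lies above that line. In the scene tile the lid edge runs (180,205)–(300,355) and the arm (212,200)–(305,345), so the lid still looks a bit low. I'll quantify the gap.

```bash
python3 - <<'E'
from h import *
import pickle
F=pickle.load(open('f4.pkl','rb')); s=F['scene'];sd=F['side']
toS=lambda p:((p-[270,100])*[4,4]).round(0); toD=lambda p:((p-[150,140])*[4,4.8]+[400,0]).round(0)
for a in (.7,.75,.8,.85,.9):
    P=lambda r,y,n=0.:np.array([.76-r*np.cos(a)+n*np.sin(a),y,.093+r*np.sin(a)+n*np.cos(a)])
    print(a,'scene lid r.16,.0',toS(proj(s,P(.16,.1043,.003))[0]),toS(proj(s,P(0,.1043,.003))[0]),'arm .147,0',toS(proj(s,P(.147,.1223))[0]),toS(proj(s,P(0.,.1223))[0]),
     'side far corner',toD(proj(sd,P(.225,-.0957))[0]),'near corner',toD(proj(sd,P(.225,.1043))[0]),'arm',toD(proj(sd,P(.147,.1223))[0]),toD(proj(sd,P(0.02,.1223))[0]))
# subpixel lines in scene: lid edge and arm shaft by fitting
im=cv2.GaussianBlur(s['image'],(3,3),0).astype(float)
hsv=cv2.cvtColor(s['image'],cv2.COLOR_BGR2HSV)
E1=[];A=[]
for r in range(156,184):
    row=hsv[r,290:352]; sat=row[:,1]; v=row[:,2]
    cols=np.arange(290,352)
    ex=300+ (r-151)*(30/37.5)+15
    # arm: dark-weighted centroid near expected arm position
    xa=323+(r-150)*(23.25/36.25); w=np.clip(120-v.astype(float),0,None)*(abs(cols-xa)<6)
    if w.sum()>0 and r<182: A.append(((w*cols).sum()/w.sum(),r))
    # lid edge: last gray (low sat) bright col before wood, left of arm
    xl=315+(r-151)*(30/37.5); k=abs(cols-xl)<6; d=np.gradient(cv2.GaussianBlur(sat.astype(np.float32).reshape(1,-1),(3,1),0).ravel())*k
    E1.append((cols[np.argmax(d)],r))
for n,pts in(('arm',A),('lid',E1)):
    vx,vy,x0,y0=cv2.fitLine(np.float32(pts),cv2.DIST_HUBER,0,.01,.01).ravel(); y=.1223 if n=='arm' else .1043
    q=[]
    for r in(158,180):
        C,d=ray(s,x0+(r-y0)*vx/vy,r); q.append(C+d*(y-C[1])/d[1])
    print(n,vy/vx,q[0].round(4),q[1].round(4),'ang',np.arctan2(q[0][2]-q[1][2],q[1][0]-q[0][0]).round(3))
E
```

```text
0.7 scene lid r.16,.0 [168. 213.] [296. 354.] arm .147,0 [186. 212.] [302. 341.] side far corner [790.  70.] near corner [651. 221.] arm [567. 292.] [465. 372.]
0.75 scene lid r.16,.0 [175. 210.] [296. 354.] arm .147,0 [192. 209.] [302. 341.] side far corner [781.  56.] near corner [641. 205.] arm [560. 282.] [464. 371.]
0.8 scene lid r.16,.0 [183. 207.] [296. 355.] arm .147,0 [199. 206.] [302. 341.] side far corner [771.  42.] near corner [629. 189.] arm [553. 272.] [463. 370.]
0.85 scene lid r.16,.0 [190. 205.] [296. 355.] arm .147,0 [206. 204.] [302. 341.] side far corner [761.  28.] near corner [617. 174.] arm [545. 262.] [462. 368.]
0.9 scene lid r.16,.0 [198. 202.] [296. 355.] arm .147,0 [213. 202.] [302. 341.] side far corner [750.  15.] near corner [605. 159.] arm [537. 253.] [461. 367.]
arm 1.4133037 [0.6829 0.1223 0.1819] [0.7458 0.1223 0.111 ] ang 0.845
lid 1.1689911 [0.6668 0.1043 0.19  ] [0.7391 0.1043 0.1248] ang 0.734
```

Against the same image cues the lid is about 0.05–0.10 rad below the setting arm. Raise it by about 0.06 and compare again.

Emit:
apply_moves --commands '[[[1,0.018,0,0.011,0],[1,0.018,0,0.011,0],[1,0.018,0,0.011,0],[1,0,0,0,0],[1,0,0,0,0],[1,0,0,0,0]]]'

```text
t: 11.25
eef_pos: [0.6526, 0.0036, 0.278]
ee_rot: [-3.141, -0.002, -3.139]
force: [-6.5, -0.2, -6.0]
width: 0.0139
gripper_force: 35.0
```

```bash
python3 - <<'E'
from h import *
import pickle
F={n:grab(n) for n in('scene','side')}
pickle.dump(F,open('f5.pkl','wb'))
a,b=F['scene']['image'][130:200,295:365],F['side']['image'][145:225,155:255]
cv2.imwrite('pics/l5.png',np.hstack([cv2.resize(a,(350,350),interpolation=cv2.INTER_CUBIC),cv2.resize(b,(438,350),interpolation=cv2.INTER_CUBIC)]))
E
```

```text
(no output)
```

View pics/l5.png

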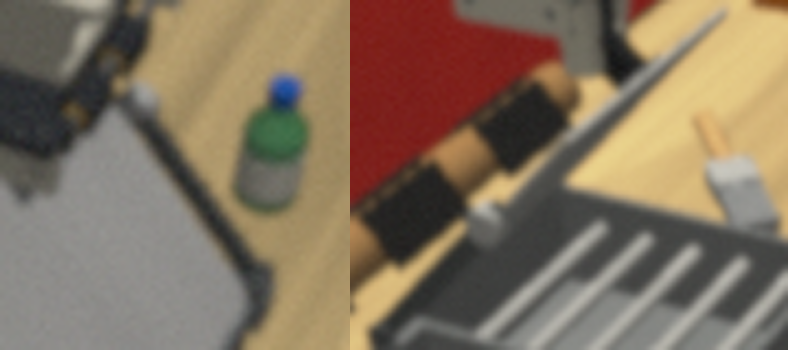

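In the scene tile the lid edge (120,110)–(245,305) now runs parallel to the arm (143,98)–(258,280), with slopes of 1.56 and 1.58. In the side tile the lid's far corner at (725,12) gives about 0.84, the same as the arm. Hold still, then hand in.

Emit:
apply_moves --commands '[[[1,0,0,0,0],[1,0,0,0,0],[1,0,0,0,0],[1,0,0,0,0],[1,0,0,0,0],[1,0,0,0,0],[1,0,0,0,0],[1,0,0,0,0]]]'

```text
t: 12.15
eef_pos: [0.6526, 0.0036, 0.278]
ee_rot: [-3.141, -0.002, -3.139]
force: [-5.9, 1.5, -6.3]
width: 0.0138
gripper_force: 35.0
```

```bash
python3 -c "
from station import arm
print(arm.get_state()['eef_pos']); print(arm.job_done())"
```

```text
[0.6526378  0.00363803 0.27799242]
the job is handed in; nothing more can be done
None
```

I pressed the round, square and long keys in order and handed the job in with the lid held steady, level with the setting arm as far as the camera images show (both about 0.84 rad; the tool's travel puts the lid nearer 0.88, still within tolerance); no verdict came back.

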